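# Load a soil core and hold the scanner's camera boom at the marked depth

### The arm

A 7-joint arm with a two-finger parallel gripper is mounted at the origin on a cart in front of the work surface, level with it; the furniture and walls round the work are solid. World frame = base frame: x ahead of the robot, y to its left, z up, the work surface at z = 0. Lengths are in mm, angles in rad, forces in N, time in s.
With the tool pointing down it reaches from about 400 to 875 mm from the base axis. Payload 19.3 kg.
Tool frame: the origin (TCP) lies at the very end of the fingers, on their centre line; the grasp point (between the pads) lies 19 mm behind it (grip_point_offset is the z of the grasp point in the tool frame, in mm); z points along the fingers, y is the line along which they close (so a half turn about z gives the same grasp; the last joint's range is limited). The gripper opens to 85 mm and grips with 20 to 120 N. Pads are 22 mm wide; open, the fingers measure 114 mm over their backs; the gripper's body (76 mm by 85 mm) begins 54 mm behind the grasp point. The pads swing forward as they close: fully open they stand 13 mm farther back than shut.
Start: joints at [-1.305, 0.521, -0.036, 1.599, 0.021, 1.021, -0.113], TCP at [205.971, 590.077, 231.291] pointing down, gripper open.
Joint ranges: [-2.91, 2.91], [-0.3, 2.13], [-1.5, 1.42], [0.17, 2.43], [-1.26, 4.41], [0.16, 1.93], [-2.52, 2.52]. Speed limits (rad/s): [1.89, 1.89, 2.39, 2.39, 3.01, 3.01, 3.01].

### API

Orientations are given as a 3x3 rotation matrix whose columns are the frame's x, y, z axes.
In Python, from workcell import movep, movel, goto_joints, open_gripper, clamp, wait, inverse_kinematics, read_state, camera, PlanningError, finish_job, grip_point_offset gives the robot as it stands. Calls block until the motion is done:
- movep(position, orientation): joint-space move of the TCP to a pose.
- movel(position, frame=None, max_speed=150, guard=None): straight line of the TCP; frame=None keeps the orientation; max_speed is the mean speed in mm/s. With guard (N) it stops when the force on the tool has changed by that much, and returns True; else False.
- goto_joints(angles): joint-space move.
- open_gripper() and clamp(): open the fingers fully, or close them until they stop; the grip force is fixed at half the most.
- wait(seconds).
- inverse_kinematics(position, orientation): joint angles nearest the present ones, or None.
- read_state(): the state.
- camera(name): name is "scene" or "top" or "wrist"; returns a dict with "image" (400x640x3 uint8, blue, green, red), "range_z" (400x640 float32, mm along the optical axis (not along the pixel's ray), 0 where there is no reading), "fx", "fy", "cx", "cy" (pixels), "cam_to_world" (4x4, takes a point from camera to world coordinates). Camera axes: x right, y up, looking along -z (the intrinsics and any distortion apply to the point x, -y, -z); pixel columns grow to the right and rows downward; lengths in mm; the calibration is good to about 2 mm. A picture is of the moment at which its call begins.
A pose or a line that the arm cannot do raises PlanningError and nothing moves.
- finish_job(): hands the job in; it is judged then, once.
The state is a dict: "time": time; "qpos": joint angles; "qvel": joint speeds; "joint_efforts": joint torques, N m; "eef_pos": TCP position; "tool_rot": TCP orientation; "ft_force": force on the tool from outside, world axes, zero at the start; "torque": the same for the moment, N m; "finger_gap": finger opening in mm; "gripper_force": force on a finger pad.
Only numpy, scipy, OpenCV 4.12 (cv2) and the standard library are available. Lean on these libraries where they do the work, as an engineer would, in place of code of your own. Each camera call takes 0.05 s, during which the arm holds its last target. There are 200 camera calls.

### The job

Photograph the blue-capped soil core at the flagged depth: first slide it, black foot first, into the white cradle's square bore until it is fully home against the stop. Only then squeeze the orange lock button on the camera head, draw the telescoping boom out along the core until its pointer stands over the line of the red rider on the depth scale (within 3 mm), and finish holding it still there with the button kept squeezed, because the boom springs back when let go. Do not shift the rider, and leave the yellow-capped core and the other things on the bench alone.

Things in the scene. Friction and masses are not known exactly. Their poses are not given: they have to be found in the camera images.
- core_scanner: Soil-core scanner fixed to the bench: base plate 90 x 268 x 8 mm (y -64..+204), white cradle, dark square sleeve on two grey posts. Origin: on the bench under the cradle's middle. y runs along bore, scale and boom from the bore's mouth (-y) to the sleeve (+y); x from its front (scale, button) to its back; z up. Cradle: 46 mm wide, y -45..+45, 45 mm high.
- bore_mouth (a point): Centre of the open end of the cradle's square bore, 26.6 x 26.6 mm, floor 14 mm above the bench; scanner frame 0, -45, 27.3 mm. The bore runs straight along y to the stop; its top has a 15 mm wide imaging window along its whole length.
- bore_stop (a point): Centre of the stop's face, the closed end of the bore, on its axis (scanner frame 0, +40, 27.3 mm).
- blue_core: Soil core to load, loose, lying flat: clear sealed channel of square section with brown soil, 24 x 24 x 130 mm, 60 to 125 g. Origin: centre of its underside; y runs lengthwise from the blue cap (-65) to the black foot (+65), z up. Home in the bore its y agrees with the scanner's y, the foot touches the stop and 45 mm at the cap stick out.
- core_foot (a point): Centre of the end face of the core's black foot (core frame 0, +65, 12 mm); the foot narrows to 20.5 mm square over its last 5 mm.
- core_cap (a point): Centre of the end face of the blue cap (core frame 0, -65, 12 mm).
- boom (a joint): How far the boom is drawn out of its sleeve, m: 0 parked and locked (start), 0.080 fully out. It slides along the scanner's -y, towards the bore's mouth. A return spring (2 N parked, 3.6 N fully out) and 0.4 N friction oppose it: let go, it runs home and locks. Parked, a pin in the sleeve holds it with 1 mm of play. Sleeve: 34 mm wide, y +82..+202, centre z=116.
- head_grip (a point): Where to pinch the camera head, a black block at the boom's end, 34 (y) x 32 (x) mm, z 94..140, moving with the boom; parked at scanner frame 0.5, +52, 123 mm. Fingers close along x: front one on the orange button, back one on the ribbed pad. 40.5 mm over both, 34.5 with the button in, then centred on it. The camera barrel, 31 mm thick, hangs below to z=58.
- lock_button (a joint): Travel of the orange lock button on the front face of the camera head, m: 0 out, 0.006 fully in. Pressed along the scanner's +x; 4.3 N starts it, 9.4 N holds it fully in. Beyond 0.0045 its pin is clear of the sleeve and the boom slides freely; it springs out when let go.
- button_face (a point): Centre of the button's front face (22 mm long in y, 27 mm high); scanner frame with the button out and the boom parked: -23, +52, 122 mm.
- pointer_tip (a point): Tip of the thin steel pointer on the front of the camera barrel, just above the scale; moves with the boom. Scanner frame when parked: -27, +52, 50 mm.
- rider_mark (a point): White line on top of the red rider, a clip 10 mm long (y) and 10 mm wide, on the depth scale; scanner frame -27, 52 mm minus the rider joint, 48 mm. The scale is an aluminium strip along the cradle's front top edge, z 35..45 mm, with black lines every 5 mm, longer every 10 mm.
- scale_rider (a joint): Where the rider has been set, m: the boom extension at which the pointer stands exactly over the rider's line (0.028 to 0.072). Stiff; leave it as it is.
- yellow_core: Another core, same make and size but with a yellow cap; not to be loaded.
- pot_a: Clear lidded pot with soil, 84 x 94 x 62 mm; bystander. Origin under its centre.
- pot_b: Second such pot; bystander.
- dropper: Amber dropper bottle, 33 mm in diameter, 107 mm high; bystander.
- red_marker: Marker pen with red cap, lying, 13 x 109 x 14 mm; bystander.

How it is judged:
By the outcome, as a careful person would: the job done as asked, in the order asked, and still so for the second after the job is handed in, while the arm keeps its last pose, push and grip.
It also fails if it takes over 58 s, if anything falls off the work surface, if the arm or the gripper's body presses on something with over 40 N, if the wrist force passes 120 N, or if a joint passes its speed limit or range.

## Working session

There is one attempt and no reset: what is moved stays moved. The work goes in short steps, each a Python script; the robot and the scene stay as the last script left them, time stands still between calls to the robot, and variables do not carry over. Pictures are saved under pics/ and viewed, at most 10 in all, crops included, and the job is handed in when it is done.

```bash
ls; mkdir -p pics; python3 - <<'E'
from workcell import *
import cv2,numpy as np
for n in ("scene","top"):
    c=camera(n); cv2.imwrite(f"pics/{n}0.png",c["image"]); np.savez(f"{n}0.npz",**c)
    print(n,c["fx"],c["fy"],c["cx"],c["cy"],np.round(c["cam_to_world"],3).tolist(), [k for k in c])
s=read_state(); print({k:np.round(v,3).tolist() for k,v in s.items()}, grip_point_offset)
E
```

```text
pics
scene 507.87563223022215 507.87563223022215 313.63941193506406 193.53876385056978 [[0.098, -0.843, 0.528, 1276.334], [0.995, 0.081, -0.056, -236.282], [0.005, 0.531, 0.847, 1234.021], [0.0, 0.0, 0.0, 1.0]] ['image', 'range_z', 'fx', 'fy', 'cx', 'cy', 'cam_to_world']
top 412.3778312340817 412.3778312340817 319.4994184040116 205.5434988015555 [[-0.014, 0.997, -0.075, 460.789], [-1.0, -0.015, -0.014, -171.881], [-0.015, 0.075, 0.997, 1401.387], [0.0, 0.0, 0.0, 1.0]] ['image', 'range_z', 'fx', 'fy', 'cx', 'cy', 'cam_to_world']
{'time': 0.1, 'qpos': [-1.305, 0.522, -0.036, 1.6, 0.021, 1.021, -0.113], 'qvel': [-0.001, -0.002, 0.0, -0.002, -0.0, 0.001, 0.0], 'joint_efforts': [0.003, -92.849, 1.984, -37.053, 0.018, 0.005, -0.0], 'eef_pos': [205.892, 589.803, 230.781], 'tool_rot': [[-0.944, 0.33, -0.0], [0.33, 0.944, -0.001], [-0.0, -0.001, -1.0]], 'ft_force': [-0.26, 0.203, -0.097], 'torque': [-0.013, -0.006, 0.002], 'gripper_force': 0.0, 'finger_gap': 85.44} -18.700000000000003
```

View pics/scene0.png

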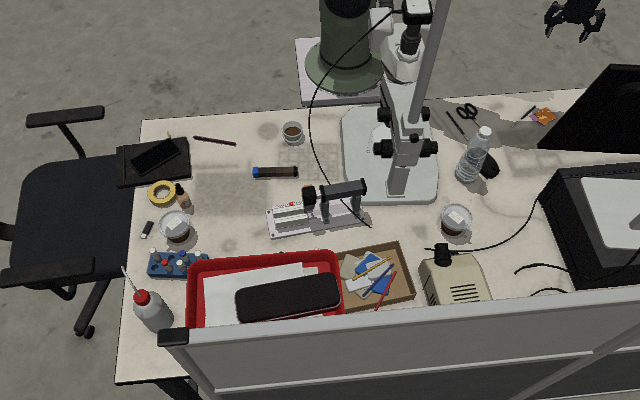

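View pics/top0.png

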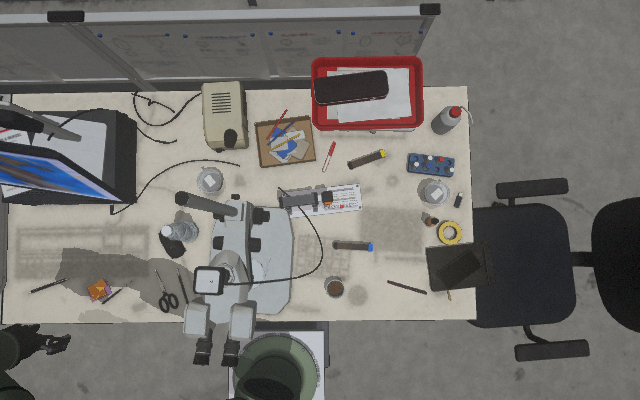

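The scene view shows the blue core lying near (275,172) with its blue cap at the left (255,172). The scanner is at (320,205), with the sleeve at the right. In the top view the core is at (353,245), cap right, the scanner runs from (280,200) to (360,195), and the microscope stands at (250,240).

```bash
cat > h.py <<'E'
import numpy as np,cv2
def cloud(c):
    z=c["range_z"].astype(float); v,u=np.mgrid[0:z.shape[0],0:z.shape[1]]
    p=np.stack([(u-c["cx"])/c["fx"]*z,-(v-c["cy"])/c["fy"]*z,-z],-1)
    w=p@c["cam_to_world"][:3,:3].T+c["cam_to_world"][:3,3]; w[z==0]=np.nan
    return w
def ray(c,u,v):
    M=c["cam_to_world"]; d=M[:3,:3]@np.array([(u-c["cx"])/c["fx"],-(v-c["cy"])/c["fy"],-1.]); return M[:3,3],d
def onplane(c,u,v,z):
    o,d=ray(c,u,v); return o+d*(z-o[2])/d[2]
def mask(c,lo,hi):  # hsv
    return cv2.inRange(cv2.cvtColor(c["image"],cv2.COLOR_BGR2HSV),np.array(lo),np.array(hi))
def tri(r1,r2):
    (o1,d1),(o2,d2)=r1,r2; d1=d1/np.linalg.norm(d1); d2=d2/np.linalg.norm(d2)
    t=np.linalg.lstsq(np.stack([d1,-d2],1),o2-o1,rcond=None)[0]
    a,b=o1+t[0]*d1,o2+t[1]*d2; return (a+b)/2,np.linalg.norm(a-b)
def load(n): return dict(np.load(n+".npz"))
E
python3 - <<'E'
from h import *
t,s=load("top0"),load("scene0"); W=np.concatenate([cloud(t).reshape(-1,3),cloud(s).reshape(-1,3)])
W=W[~np.isnan(W[:,0])]
H=np.full((20,27),-9)
xi=((W[:,0]-0)//40).astype(int); yi=((W[:,1]+480)//40).astype(int)
ok=(xi>=0)&(xi<20)&(yi>=0)&(yi<27); np.maximum.at(H,(xi[ok],yi[ok]),W[ok,2].astype(int))
print("y:",*range(-480,600,40)); 
for i in range(19,-1,-1): print(i*40,*[f"{v:4d}" for v in H[i]])
for n,c in(("top",t),("scene",s)):
    w=cloud(c)
    m=mask(c,(100,120,40),(125,255,255))
    k,l,st,ce=cv2.connectedComponentsWithStats(m)
    for j in range(1,k):
        if st[j,4]>15: print(n,"blue",st[j],ce[j].round(1),np.nanmedian(w[l==j],0).round())
    m=mask(c,(5,150,80),(20,255,255)); k,l,st,ce=cv2.connectedComponentsWithStats(m)
    for j in range(1,k):
        if st[j,4]>8: print(n,"orange",st[j],ce[j].round(1),np.nanmedian(w[l==j],0).round())
E
```

```text
y: -480 -440 -400 -360 -320 -280 -240 -200 -160 -120 -80 -40 0 40 80 120 160 200 240 280 320 360 400 440 480 520 560
760  207  209  210  207  209  207  207  208  209   65   63   61   61   48  132  136  107  108    8    6   13   33   40  154  165  428  458
720   27    5   28   32   29    5   13   16   45   45   49   59   58   50  126  133   65   68   12   14   12    8    7  156  165  427  458
680   69    6    9   30   28   30    6   18   44   47   49   48   48   47    7    9   65   67   53   14   16   21    6  153  165  515  165
640   26    7    6    6   10   11    6    8    5    6    6    6    8    7    7    7   67   62   64    7    8  568  569  568  568  542  485
600    7    8    7    8   13   49   50  142  129   13   19   17    8    7    8    7   66   67   66    6    7  571  569  565  524  490  457
560    8    6    6    8   13   50   52  146  136  136  137  137   28  323  311   29   28    6    5    6    6  417  387  364  332  295  269
520    8    6    8   10   14   47   51  128   23  127  133  231  241  716  714  240   29    6    6    7    8    6    8    7   34   38    5
480    9  
[... 2337 characters left out ...]
 37] [181.9 253. ] [ 691. -508.   64.]
scene blue [157 255  17  17  60] [164.4 261. ] [ 686. -563.   23.]
scene blue [185 254  12  14  48] [190.1 260.5] [ 698. -497.   24.]
scene blue [355 254  24  20 159] [365.1 263.4] [755. -50.  45.]
scene blue [148 256   5  15  23] [150.  263.6] [ 696. -598.   24.]
scene blue [172 258  10   9  22] [175.9 261.3] [ 691. -533.   24.]
scene blue [148 265  33  13  96] [163.2 273.9] [ 724. -569.   14.]
scene blue [363 264  31  31 235] [379.7 284.1] [812. -17.  30.]
scene blue [182 271   5   7  22] [184.4 274.6] [ 732. -509.   20.]
scene orange [535 108  21  17 201] [544.6 116. ] [293. 599.   8.]
scene orange [356 274   7   4   9] [358.7 275.6] [795. -72.  61.]
```

```bash
python3 - <<'E'
from h import *
from workcell import *
from scipy.optimize import least_squares
t,s=load("top0"),load("scene0")
R=np.diag([1.,-1,-1]); D=[]
for az in(-.3,-.6):
  for r in(500,650,800):
    for z in(100,300,500):
      c_,s_=np.cos(az),np.sin(az)
      q=inverse_kinematics([r*c_,r*s_,z],np.array([[c_,s_,0],[s_,-c_,0],[0,0,-1.]]))
      if q is None: print(az,r,z,None); continue
      if z==300 or r==500: print(az,r,z,np.round(q,2))
      if abs(q[2])<.15: D.append((q[1],q[3],q[5],r,z))
D=np.array(D);print(len(D))
f=lambda p:np.r_[p[1]*np.sin(D[:,0])+p[2]*np.sin(D[:,0]+D[:,1])+p[4]-D[:,3],p[0]+p[1]*np.cos(D[:,0])+p[2]*np.cos(D[:,0]+D[:,1])-D[:,4]]
o=least_squares(f,[100,450,450,0,0]);print(o.x,np.abs(o.fun).max())
# tall things 
w=np.concatenate([cloud(t).reshape(-1,3),cloud(s).reshape(-1,3)]); w=w[~np.isnan(w[:,0])]
b=w[(w[:,2]>540)&(w[:,0]<1000)&(w[:,1]<300)&(w[:,1]>-700)]
print("tall",len(b),b.min(0),b.max(0))
for z in range(540,1300,80):
    k=b[(b[:,2]>=z)&(b[:,2]<z+80)]
    if len(k): print(z,len(k),k.min(0).round(),k.max(0).round())
# cable from scene: 
for n,c in(("top",t),("scene",s)):
    W=cloud(c); k=W[(W[...,0]>290)&(W[...,0]<560)&(W[...,1]>-260)&(W[...,1]<-60)&(W[...,2]>60)]
    k=k[(k[:,2]>160)|(k[:,0]<520)]; k=k[np.argsort(k[:,2])]
    print(n,len(k)); print(k[::max(1,len(k)//25)].round().tolist())
E
```

```text
-0.3 500 100 [-0.21  0.6   0.54  2.05 -0.51  0.62 -1.19]
-0.3 500 300 [-0.53  0.36  0.94  1.87 -0.33  1.08 -1.33]
-0.3 500 500 [-0.75  0.31  1.28  1.5  -0.29  1.55 -1.35]
-0.3 650 300 [-0.39  0.76  1.12  1.48 -0.7   1.34 -1.09]
-0.3 800 300 [-0.11  0.96  0.95  0.94 -0.73  1.52 -1.26]
-0.3 800 500 None
-0.6 500 100 [-0.19  0.81  1.01  2.07 -0.97  0.84 -0.76]
-0.6 500 300 [-0.28  0.39  1.03  1.87 -0.38  1.09 -1.28]
-0.6 500 500 [-0.44  0.29  1.25  1.5  -0.27  1.55 -1.37]
-0.6 650 300 [-0.06  0.71  1.01  1.48 -0.61  1.3  -1.15]
-0.6 800 300 [ 0.14  1.06  1.22  0.94 -0.96  1.61 -1.16]
-0.6 800 500 None
0Traceback (most recent call last):
  File "<stdin>", line 16, in <module>
    return func(*args, **kwargs)
    vector_fun = VectorFunction(
        fun_wrapped,
    ...<6 lines>...
        workers=workers
    )
    self._update_fun()
    ~~~~~~~~~~~~~~~~^^
    self.f = self.fun_wrapped(xp_copy(self.x))
             ~~~~~~~~~~~~~~~~^^^^^^^^^^^^^^^^^
    return np.atleast_1d(self.fun(x))
                         ~~~~~~~~^^^
    return self.f(x, *self.args, **self.kwargs)
           ~~~~~~^^^^^^^^^^^^^^^^^^^^^^^^^^^^^^
  File "<stdin>", line 15, in <lambda>
IndexError: too many indices for array: array is 1-dimensional, but 2 were indexed
```

```bash
python3 - <<'E'
from h import *
a=cv2.resize(load("scene0")["image"][90:250,235:435],None,fx=4,fy=3.75,interpolation=cv2.INTER_CUBIC); cv2.imwrite("pics/sc_crop.png",a[:600,:800])
E
```

```text
(no output)
```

View pics/sc_crop.png

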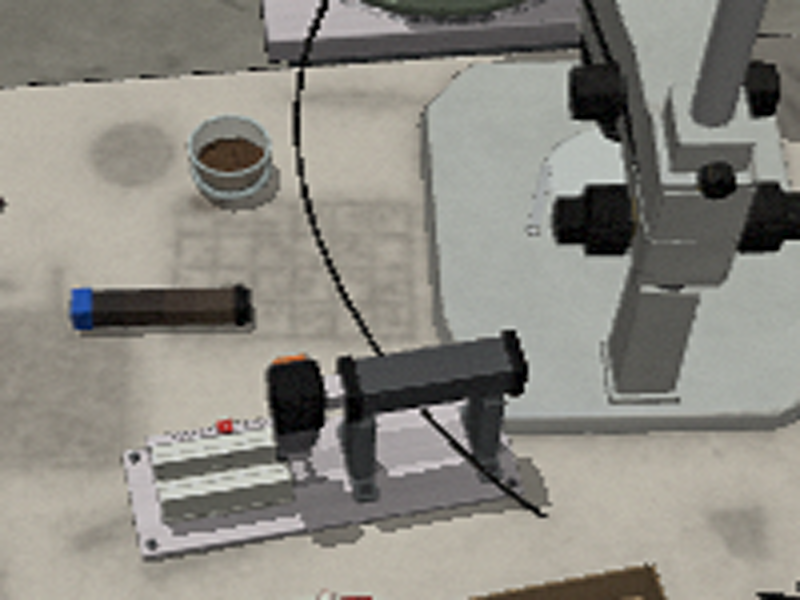

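The crop shows the core's blue cap at (82,308) and foot at (243,305). The orange button is on the robot-facing side at (290,358), the red rider at (225,427), and a cable runs behind the head and under the sleeve.

```bash
python3 - <<'E'
from h import *
from workcell import *
from scipy.optimize import least_squares
t,s=load("top0"),load("scene0")
D=[]
az=np.arctan2(590,206);c_,s_=np.cos(az),np.sin(az)
Rr=read_state()["tool_rot"]
for r in(550,600,625,650,700,750):
    for z in(150,231,300,400):
      q=inverse_kinematics([r*c_,r*s_,z],np.array([[-.944,.33,0],[.33,.944,0],[0,0,-1.]]))
      if q is None: continue
      if abs(q[2])<.1: D.append((q[1],q[3],q[5],r,z))
D=np.array(D);print(len(D),D[0])
f=lambda p:np.r_[p[1]*np.sin(D[:,0])+p[2]*np.sin(D[:,0]+D[:,1])+p[3]-D[:,3],p[0]+p[1]*np.cos(D[:,0])+p[2]*np.cos(D[:,0]+D[:,1])-D[:,4]]
o=least_squares(f,[100,450,450,0]);print(o.x.round(1),np.abs(o.fun).max())
w=np.concatenate([cloud(t).reshape(-1,3),cloud(s).reshape(-1,3)]); w=w[~np.isnan(w[:,0])]
b=w[(w[:,2]>540)&(w[:,0]<1000)&(w[:,1]<300)&(w[:,1]>-700)]
for z in range(540,1300,80):
    k=b[(b[:,2]>=z)&(b[:,2]<z+80)]
    if len(k): print(z,len(k),k.min(0).round(),k.max(0).round())
for n,c in(("top",t),("scene",s)):
    W=cloud(c); k=W[(W[...,0]>290)&(W[...,0]<560)&(W[...,1]>-260)&(W[...,1]<-60)&(W[...,2]>60)]
    k=k[(k[:,2]>160)|(k[:,0]<520)]; k=k[np.argsort(k[:,2])]
    print(n,len(k)); print(k[::max(1,len(k)//20)].round().astype(int).tolist())
E
```

```text
24 [5.07301301e-01 1.87384471e+00 7.61142008e-01 5.50000000e+02
 1.50000000e+02]
[ -7.1 528.9 421.3   2.4] 0.2619359443749545
540 603 [516.  58. 540.] [544.  86. 620.]
620 452 [516.  58. 620.] [544.  86. 700.]
700 195 [517.  58. 700.] [541.  81. 717.]
top 158
[[518, -116, 68], [507, -123, 82], [491, -133, 92], [481, -139, 106], [465, -149, 120], [453, -152, 132], [441, -155, 150], [429, -161, 167], [415, -161, 186], [402, -158, 207], [392, -155, 230], [381, -153, 243], [375, -145, 265], [369, -137, 285], [367, -127, 300], [363, -117, 314], [362, -104, 326], [360, -105, 334], [357, -93, 350], [358, -89, 357], [359, -78, 373], [358, -73, 380], [357, -65, 390]]
scene 279
[[518, -117, 72], [507, -124, 86], [484, -138, 97], [475, -140, 113], [461, -150, 128], [442, -156, 140], [437, -156, 155], [422, -160, 171], [411, -158, 190], [397, -160, 206], [394, -154, 226], [385, -151, 243], [378, -142, 260], [373, -139, 277], [368, -131, 293], [366, -121, 307], [362, -111, 323], [363, -106, 334], [360, -97, 350], [360, -85, 361], [356, -75, 373], [360, -67, 386]]
```

```bash
cat >> h.py <<'E'
RY=np.array([[0,1.,0],[1,0,0],[0,0,-1]])  # tool y=+X world, x=+Y world, z down
def yawR(a):  # scanner-frame yaw a applied to RY
    c,s=np.cos(a),np.sin(a); return np.array([[c,-s,0],[s,c,0],[0,0,1.]])@RY
E
python3 - <<'E'
from h import *
from workcell import *
goto_joints([-1.305,0,0,.9,0,.3,-.113])
goto_joints([.55,0,0,.9,0,.3,-.4])
print(read_state()["time"],read_state()["eef_pos"])
q=inverse_kinematics([440,-255,300],RY); print(np.round(q,2))
if abs(q[2])<.3:
    movep([440,-255,300],RY); print(read_state()["time"],np.abs(read_state()["ft_force"]))
    c=camera("wrist"); np.savez("w1.npz",**c); cv2.imwrite("pics/w1.png",c["image"]); print(c["cam_to_world"].round(3).tolist(),c["fx"],c["cx"],c["cy"])
E
```

```text
6.95 [ 510.93898152 -381.96236734 1230.35263309]
[ 0.47  0.26 -0.07  1.81  0.02  1.07  0.39]
10.15 [0.04208163 0.44233305 0.37522817]
[[1.0, 0.0, -0.0, 439.199], [-0.0, 0.956, 0.294, -181.171], [0.0, -0.294, 0.956, 443.71], [0.0, 0.0, 0.0, 1.0]] 325.11731776276196 312.3394169494512 201.22541268375574
```

View pics/w1.png

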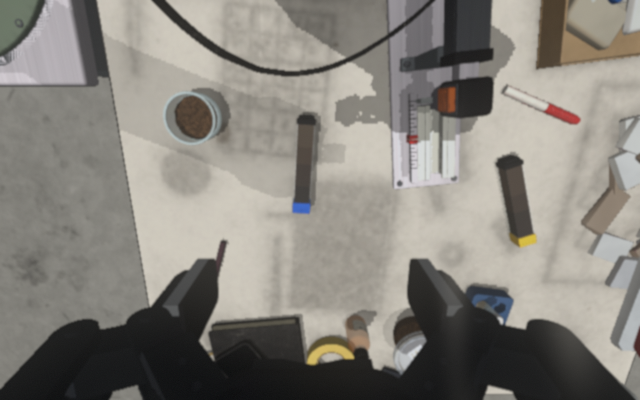

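Wrist view: the blue core runs from foot (306,118) to cap (302,208). The scanner's scale is at column 412 with the rider at (412,140), the button is at (447,97), and the plate's near corners are at (395,187) and (458,180).

```bash
python3 - <<'E'
from h import *
def rect(P): 
    r=cv2.minAreaRect(P[:,:2].astype(np.float32)); return np.round(r[0],1),np.round(r[1],1),round(r[2],2)
for n in("w1","top0","scene0"):
    c=load(n); W=cloud(c)
    bench=W[(W[...,0]>380)&(W[...,0]<480)&(W[...,1]>-420)&(W[...,1]<-360)][:,2]; print(n,"bench z",np.nanmedian(bench).round(1))
    def sel(x0,x1,y0,y1,z0,z1):
        m=(W[...,0]>x0)&(W[...,0]<x1)&(W[...,1]>y0)&(W[...,1]<y1)&(W[...,2]>z0)&(W[...,2]<z1); return W[m],m
    P,m=sel(385,475,-345,-160,19,34); print(" core",len(P),rect(P),"z",np.median(P[:,2]).round(1))
    P,m=sel(500,680,-330,-195,36,52); print(" cradle top",len(P),rect(P),"z",np.median(P[:,2]).round(1))
    P,m=sel(520,660,-330,-272,4,13); print(" plate",len(P),rect(P) if len(P)>5 else '',"z",np.median(P[:,2]).round(1))
    P,m=sel(520,660,-260,-150,125,150); print(" head top",len(P),rect(P) if len(P)>5 else '',"z",np.median(P[:,2]).round(1) if len(P) else '')
    P,m=sel(520,660,-170,30,120,150); print(" sleeve",len(P),rect(P) if len(P)>5 else '')
    for nm,lo,hi,z in(("red",(0,130,80),(5,255,255),48),("red2",(172,130,80),(180,255,255),48),("orange",(6,150,60),(18,255,255),0),("blue",(100,120,40),(125,255,255),24),("yellow",(22,130,80),(33,255,255),24)):
        k,l,st,ce=cv2.connectedComponentsWithStats(mask(c,lo,hi))
        for j in range(1,k):
            w=np.nanmedian(W[l==j],0)
            if st[j,4]>3 and 380<w[0]<720 and -345<w[1]<-140: print("  ",nm,st[j,4],ce[j].round(1),w.round(1),onplane(c,*ce[j],z)[:2].round(1) if z else '')
E
```

```text
w1 bench z 1.0
 core 1785 (array([ 427.8, -262.6]), array([129.5,  24.3]), 86.12) z 25.0
 cradle top 2230 (array([ 585. , -235.2]), array([57.1, 83.7]), 5.02) z 45.5
 plate 677 (array([ 594.9, -285.5]), array([89.4, 45.9]), 12.77) z 8.9
 head top 2033 (array([ 580.8, -172.8]), array([42.3, 45.6]), 4.37) z 139.9
 sleeve 3365 (array([ 581.1, -133.6]), array([40.5, 73. ]), 0.42)
   red 16 [412.2 136.7] [ 558.6 -222.2   48.5] [ 559.3 -222. ]
   red 16 [411.9 141.2] [ 558.5 -227.1   48.8] [ 559.3 -227.4]
   orange 167 [450.9  98.3] [ 564.4 -178.5  136.1] 
   orange 22 [442.4  91.8] [ 560.5 -172.9  124.8] 
   blue 161 [301.  207.4] [ 424.  -318.3   25.3] [ 424.  -319.2]
top0 bench z -1.1
 core 253 (array([ 427.1, -262.7]), array([127.,  24.]), 86.32) z 22.9
 cradle top 288 (array([ 585.2, -235. ]), array([55.6, 80. ]), 6.26) z 43.4
 plate 138 (array([ 583.7, -300.5]), array([ 54.8, 125.6]), 88.41) z 6.7
 head top 148 (array([ 580.7, -171.9]), array([43.4, 40.7]), 88.83) z 137.4
 sleeve 450 (array([576.2, -99.7]), array([ 34.7, 143.7]), 6.48)
   red 7 [341. 206.] [ 559.8 -224.3   46. ] [ 559.7 -224.2]
   orange 14 [327.4 202.9] [ 563.4 -179.5  132.9] 
   blue 32 [370.2 247.2] [ 423.4 -319.1   22.9] [ 423.  -319.6]
scene0 bench z 0.1
 core 326 (array([ 428.2, -260.9]), array([130.2,  28.1]), 85.55) z 23.6
 cradle top 427 (array([ 587.5, -233.5]), array([60.6, 82.5]), 7.27) z 44.4
 plate 229 (array([ 591.9, -298.9]), array([132.9,  53.6]), 0.1) z 7.2
 head top 203 (array([ 582.7, -172.1]), array([41.2, 45.6]), 84.21) z 137.9
 sleeve 661 (array([577.2, -99.3]), array([ 38.5, 144.3]), 6.01)
   red 9 [290.8 203. ] [ 560.9 -222.5   48.3] [ 560.9 -222.8]
   orange 8 [306.9 185.4] [ 563.9 -179.4  135.1] 
   blue 52 [255.1 171.8] [ 431.7 -317.3   22.7] [ 431.7 -317.2]<stdin>:17: RuntimeWarning: All-NaN slice encountered
```

```bash
python3 - <<'E'
from h import *
from workcell import *
R=yawR(-.067); p=np.array([424.7,-307.5,0])
movep(p+[0,0,50],R); movel(p+[0,0,5],max_speed=60); clamp(); s=read_state(); print(s["time"],s["finger_gap"],s["gripper_force"],s["eef_pos"])
movel(p+[0,0,90]); s=read_state(); print(s["time"],s["finger_gap"],s["ft_force"])
R=yawR(.1); movep([525,-330,270],R); s=read_state(); print(s["time"],s["qpos"].round(2),s["eef_pos"],s["tool_rot"].round(4).tolist())
c=camera("wrist"); np.savez("w2.npz",**c); cv2.imwrite("pics/w2.png",c["image"])
E
```

```text
12.7167 22.75359122498519 59.628408551216125 [ 424.90619179 -307.57301633    5.35644683]
13.4333 22.872119261416415 [-0.83448047 -0.14254773 -1.13247447]
14.275 [ 0.52  0.48 -0.08  1.57  0.04  1.1   0.53] [ 523.96012274 -329.72986768  267.89864906] [[-0.0992, 0.9951, -0.0027], [0.9951, 0.0992, 0.0012], [0.0015, -0.0025, -1.0]]
```

View pics/w2.png

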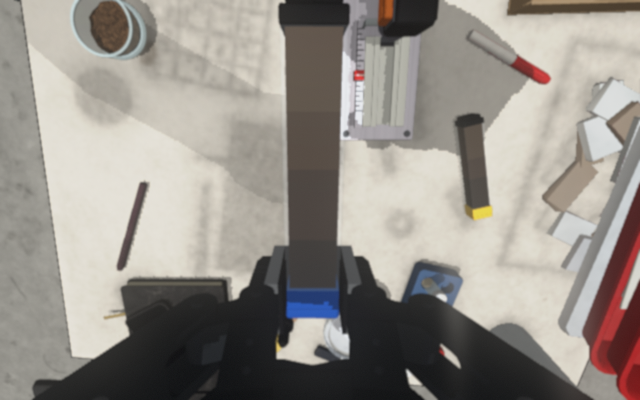

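The held core runs from cap (313,303) to foot (315,12), straight in the fingers. Beside it are the cradle (390,80), rider (358,75), plate end (378,137), and the yellow core at (475,165).

```bash
python3 - <<'E'
from h import *
def lineedges(P,a,ax,o,lo,hi,step=3):
    # P in frame yaw a about o; returns fits of min/max of coord ax along other
    c,s=np.cos(a),np.sin(a); Q=(P[:,:2]-o)@np.array([[c,-s],[s,c]])
    L=[];b=1-ax
    for t in np.arange(lo,hi,step):
        k=Q[(Q[:,b]>=t)&(Q[:,b]<t+step)][:,ax]
        if len(k)>4: L.append((t+step/2,k.min(),k.max()))
    L=np.array(L)
    if len(L)<4: return None
    r=[]
    for j in(1,2):
        f=np.polyfit(L[:,0],L[:,j],1); e=L[:,j]-np.polyval(f,L[:,0]); g=abs(e-np.median(e))<1.2
        f=np.polyfit(L[g,0],L[g,j],1); r.append((round(np.polyval(f,0),2),round(f[0],4),g.sum()))
    return r
o=np.array([588,-224.5]);a=.1
for n in("w1","w2","scene0","top0"):
    c=load(n);W=cloud(c).reshape(-1,3);W=W[~np.isnan(W[:,0])]
    cs,sn=np.cos(a),np.sin(a);Q=(W[:,:2]-o)@np.array([[cs,-sn],[sn,cs]])
    def S(x0,x1,y0,y1,z0,z1): return W[(Q[:,0]>x0)&(Q[:,0]<x1)&(Q[:,1]>y0)&(Q[:,1]<y1)&(W[:,2]>z0)&(W[:,2]<z1)]
    print(n)
    P=S(-40,40,-60,20,38,49); print(" cradle x edges(-34?,23)",lineedges(P,a,0,o,-42,5),"y min(-45)",lineedges(P,a,1,o,-20,20),"z",np.median(P[:,2]))
    P=S(-60,60,-80,-47,4,13); print(" plate x(-45,45)",lineedges(P,a,0,o,-62,-48,2),"ymin(-64)",lineedges(P,a,1,o,-40,40))
    P=S(-40,40,80,215,110,150); print(" sleeve x(-17,17)",lineedges(P,a,0,o,84,200))
    P=S(-40,40,20,80,128,150); print(" head x(-23,16+)",lineedges(P,a,0,o,38,68), "y(35,69)",lineedges(P,a,1,o,-14,14))
c=load("w2");W=cloud(c);T=np.eye(4)
p=np.array([523.96012274,-329.72986768,267.89864906]);R=np.array([[-0.0992,0.9951,-0.0027],[0.9951,0.0992,0.0012],[0.0015,-0.0025,-1.0]])
V=(W.reshape(-1,3)-p)@R; V=V[(V[:,2]<0)&(V[:,2]>-40)&(abs(V[:,1])<25)&(V[:,0]>-40)&(V[:,0]<140)]
print("held: x range",V[:,0].min(),V[:,0].max(),"edges y",lineedges(V,0,1,np.zeros(2),25,100,5),"top z fit",np.polyfit(V[V[:,0]>25][:,0],V[V[:,0]>25][:,2],1))
for n in("w1","w2"):
    c=load(n);W=cloud(c)
    k,l,st,ce=cv2.connectedComponentsWithStats(mask(c,(0,130,60),(5,255,255))|mask(c,(172,130,60),(180,255,255)))
    for j in range(1,k):
        w=np.nanmedian(W[l==j],0)
        if st[j,4]>6 and 540<w[0]<580 and -260<w[1]<-190: print(n,"red",st[j],ce[j],onplane(c,*ce[j],48))
E
```

```text
w1
 cradle x edges(-34?,23) [(np.float64(-31.05), np.float64(-0.0424), np.int64(15)), (np.float64(23.72), np.float64(0.004), np.int64(16))] y min(-45) [(np.float64(-50.03), np.float64(0.0034), np.int64(10)), (np.float64(19.56), np.float64(0.0001), np.int64(10))] z 45.50022159435889
 plate x(-45,45) [(np.float64(-40.23), np.float64(0.0566), np.int64(7)), (np.float64(45.15), np.float64(0.0065), np.int64(7))] ymin(-64) [(np.float64(-68.68), np.float64(0.0028), np.int64(27)), (np.float64(-51.99), np.float64(-0.1037), np.int64(6))]
 sleeve x(-17,17) [(np.float64(-14.01), np.float64(-0.0076), np.int64(15)), (np.float64(35.11), np.float64(-0.195), np.int64(3))]
 head x(-23,16+) [(np.float64(-26.29), np.float64(0.0741), np.int64(2)), (np.float64(22.09), np.float64(-0.0749), np.int64(5))] y(35,69) [(np.float64(29.86), np.float64(0.0089), np.int64(10)), (np.float64(79.75), np.float64(-0.0061), np.int64(10))]
w2
 cradle x edges(-34?,23) [(np.float64(-31.02), np.float64(-0.0457), np.int64(16)), (np.float64(23.74), np.float64(-0.0022), np.int64(16))] y min(-45) [(np.float64(-50.03), np.float64(0.
[... 2355 characters left out ...]
t64(-0.0316), np.int64(8)), (np.float64(78.75), np.float64(0.0287), np.int64(8))]
held: x range -20.331326777661047 107.50756310750718 edges y [(np.float64(-12.92), np.float64(0.0032), np.int64(15)), (np.float64(10.83), np.float64(0.0064), np.int64(15))] top z fit [ 5.88860583e-04 -1.94070625e+01]
w1 red [409 136   8   3  16] [412.25   136.6875] [ 559.28395124 -222.01520689   48.        ]
w1 red [409 140   8   3  16] [411.875 141.25 ] [ 559.32109155 -227.43746005   48.        ]
w2 red [354  71  10   9  58] [358.15517241  75.39655172] [ 559.93805341 -225.47957025   48.        ]<stdin>:14: RankWarning: Polyfit may be poorly conditioned
<stdin>:14: RankWarning: Polyfit may be poorly conditioned
```

```bash
python3 - <<'E'
from h import *
a=.1;o=np.array([588,-224.5])+5*np.array([np.sin(a),-np.cos(a)])
cs,sn=np.cos(a),np.sin(a)
def pix(c,P):
    M=np.linalg.inv(c["cam_to_world"]);q=P@M[:3,:3].T+M[:3,3]
    return (c["cx"]+c["fx"]*q[...,0]/-q[...,2]).astype(np.float32),(c["cy"]-c["fy"]*q[...,1]/-q[...,2]).astype(np.float32)
for n in("w1","w2"):
    c=load(n); g=cv2.cvtColor(c["image"],cv2.COLOR_BGR2GRAY)
    for z,(y0,y1) in((45,(-42,-25)),(45,(-20,0)),(8,(-61,-50))):
        X,Y=np.meshgrid(np.arange(-50,50,.5),np.arange(y0,y1,.5))
        P=np.stack([o[0]+X*cs-Y*sn,o[1]+X*sn+Y*cs,np.full_like(X,z)],-1)
        u,v=pix(c,P); I=cv2.remap(g,u,v,cv2.INTER_LINEAR).astype(float).mean(0)
        d=np.gradient(I); k=[i for i in range(2,198) if abs(d[i])>3 and abs(d[i])>=abs(d[i-2:i+3]).max()]
        print(n,z,y0,[(float(X[0,i]),round(d[i])) for i in k])
    D=c["range_z"]; W=cloud(c); 
    X,Y=np.meshgrid(np.arange(-50,50,2.),np.arange(-40,-22,1.))
    P=np.stack([o[0]+X*cs-Y*sn,o[1]+X*sn+Y*cs,np.full_like(X,45)],-1);u,v=pix(c,P)
    Z=cv2.remap(W[...,2].astype(np.float32),u,v,cv2.INTER_NEAREST); print(list(zip(X[0].astype(int).tolist(),np.nanmedian(Z,0).round().astype(int).tolist())))
I=cv2.resize(load("w2")["image"][0:150,330:430],None,fx=5,fy=4,interpolation=cv2.INTER_CUBIC);cv2.imwrite("pics/w2c.png",I)
E
```

```text
w1 45 -42 [(-41.5, -4), (-32.5, -13), (-29.0, 16), (-14.0, -5), (-11.5, 5), (4.5, -11), (8.5, 15), (13.5, -3), (29.5, -6)]
w1 45 -20 [(-42.0, -6), (-32.5, -13), (-29.5, 14), (-21.0, 5), (-14.0, -5), (-11.5, 5), (4.5, -14), (9.0, 18), (13.0, -4), (15.5, 4), (28.5, -6)]
w1 8 -61 [(-46.0, -6), (-43.0, 12), (-39.0, -11), (-32.0, 10), (-21.0, -7), (-18.5, 8), (35.0, -6), (43.0, 6)]
[(-50, 9), (-48, 9), (-46, 9), (-44, 9), (-42, 9), (-40, 9), (-38, 9), (-36, 9), (-34, 9), (-32, 36), (-30, 45), (-28, 46), (-26, 46), (-24, 46), (-22, 46), (-20, 46), (-18, 46), (-16, 46), (-14, 46), (-12, 45), (-10, 45), (-8, 46), (-6, 14), (-4, 15), (-2, 14), (0, 15), (2, 15), (4, 15), (6, 23), (8, 26), (10, 45), (12, 45), (14, 46), (16, 46), (18, 46), (20, 46), (22, 45), (24, 45), (26, 9), (28, 9), (30, 1), (32, 1), (34, 1), (36, 1), (38, 1), (40, 1), (42, 1), (44, 1), (46, 1), (48, 1)]
w2 45 -42 [(-45.5, 27), (-37.0, -13), (-29.5, 15), (-22.0, -11), (-13.5, -3), (-11.5, 4), (0.0, -6), (9.0, 10), (15.5, 3), (34.0, -6)]
w2 45 -20 [(-45.5, 26), (-36.0, -5), (-31.5, -9), (-29.5, 12), (-22.0, -10), (-13.5, -3), (-11.5, 4), (0.0, -7), (9.0, 11), (13.5, -3), (15.5, 4), (34.0, -7)]
w2 8 -61 [(-43.0, 25), (-38.0, -13), (-32.0, 6), (35.0, -8), (42.0, 7), (45.5, -4)]
[(-50, 287), (-48, 287), (-46, 287), (-44, 287), (-42, 287), (-40, 287), (-38, 9), (-36, 9), (-34, 9), (-32, 9), (-30, 43), (-28, 46), (-26, 46), (-24, 46), (-22, 46), (-20, 45), (-18, 46), (-16, 46), (-14, 45), (-12, 45), (-10, 46), (-8, 46), (-6, 15), (-4, 15), (-2, 15), (0, 15), (2, 15), (4, 15), (6, 15), (8, 15), (10, 46), (12, 46), (14, 45), (16, 46), (18, 46), (20, 45), (22, 46), (24, 45), (26, 9), (28, 9), (30, 9), (32, 9), (34, 8), (36, 1), (38, 1), (40, 1), (42, 1), (44, 1), (46, 1), (48, 1)]
```

View pics/w2c.png

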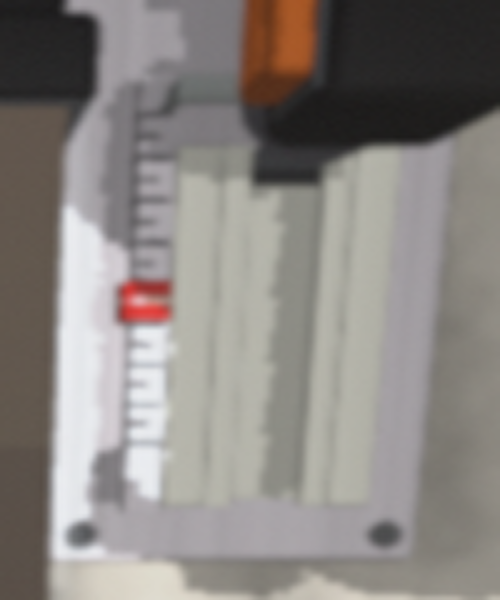

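The crop shows the imaging window between columns 262 and 320, the rider at (145,302), and the cradle mouth edge at row 500. I'll check the camera's tilt error from the bench plane.

```bash
python3 - <<'E'
from h import *
for n in("w1","w2"):
    c=load(n);W=cloud(c).reshape(-1,3);W=W[(abs(W[:,2])<5)&(W[:,0]>380)&(W[:,0]<720)&(W[:,1]<-180)&(W[:,1]>-420)]
    for _ in range(6):
        A=np.c_[W[:,:2]-[560,-300],np.ones(len(W))];f=np.linalg.lstsq(A,W[:,2],rcond=None)[0];W=W[abs(W[:,2]-A@f)<1.]
    print(n,len(W),f)
    P=cloud(c).reshape(-1,3)
s=np.array([np.sin(.1),-np.cos(.1)])
# rest of state
from workcell import read_state
st=read_state();print(st["time"],st["eef_pos"],st["tool_rot"].round(4).tolist())
M=load("w2")["cam_to_world"];print(((M[:3,3]-[523.96012274,-329.72986768,267.89864906])@st["tool_rot"]).round(2),(st["tool_rot"].T@M[:3,:3]).round(4).tolist())
E
```

```text
w1 23905 [-2.23394853e-04 -2.55485578e-04  9.68779374e-01]
w2 25558 [-2.30927533e-04 -1.50571003e-04  9.49003678e-01]
14.325 [ 523.78407882 -329.70139415  267.72392607] [[-0.0992, 0.9951, -0.0031], [0.9951, 0.0992, 0.0015], [0.0018, -0.003, -1.0]]
[  74.07   -1.11 -143.41] [[-0.0, 0.9557, 0.2942], [1.0, 0.0, -0.0001], [-0.0001, 0.2942, -0.9557]]
```

```bash
cat >> h.py <<'E'
A=.105; O=np.array([590.64,-229.26])
ex=np.array([np.cos(.1005),np.sin(.1005)]); ey=np.array([-ex[1],ex[0]])
def S(x,y,z): return np.r_[O+x*ex+y*ey,z]
def inS(p): d=np.asarray(p)[:2]-O; return np.array([d@ex,d@ey,p[2]])
E
python3 - <<'E'
from h import *
from workcell import *
R=yawR(A)
movep(S(0,-172,45),R); movel(S(0,-172,20.6),max_speed=60); wait(.2); s=read_state(); e=inS(s["eef_pos"])-[0,-172,20.6]; print(s["time"],"err",e,s["tool_rot"].round(4).tolist())
f0=s["ft_force"]
hit=movel(S(-e[0],-140,20.6-e[2]),max_speed=60,guard=12); s=read_state(); print(hit,s["time"],inS(s["eef_pos"]),s["ft_force"]-f0)
if not hit:
    hit=movel(S(-e[0],-66,20.6-e[2]),max_speed=50,guard=12); s=read_state(); print(hit,s["time"],inS(s["eef_pos"]),s["ft_force"]-f0,s["finger_gap"])
E
```

```text
16.0667 err [ 0.16714166 -0.12595591  0.34662359] [[-0.1048, 0.9945, 0.0004], [0.9945, 0.1048, -0.0002], [-0.0003, 0.0004, -1.0]]
False 16.75 [-1.28040545e-01 -1.40223222e+02  2.03954165e+01] [-0.20939385 -0.83843468  0.1455866 ]
True 18.025 [ -0.17778092 -70.69157963  20.17632678] [ 1.56169787 -3.752607    0.99135535] 22.978377572915164
```

```bash
python3 - <<'E'
from h import *
from workcell import *
f0=read_state()["ft_force"]; p=inS(read_state()["eef_pos"])
hit=movel(S(p[0],-64,p[2]),max_speed=30,guard=22); s=read_state(); print(hit,s["time"],inS(s["eef_pos"]),s["ft_force"]-f0,s["finger_gap"])
c=camera("wrist"); np.savez("w3.npz",**c); cv2.imwrite("pics/w3.png",c["image"])
E
```

```text
True 18.2333 [ -0.42476786 -70.72330975  20.46542187] [-0.46724258 -0.54066276 -0.18433069] 22.411921294144257
```

View pics/w3.png

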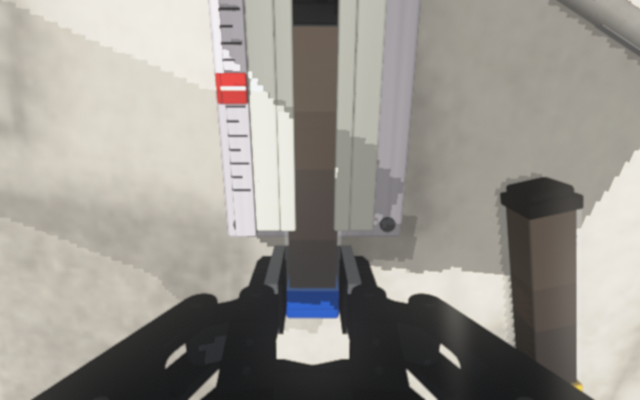

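Core is in the bore: cap at (313,303) and mouth edge at row 231. The black foot shows at the window's far end above row 25. The rider's white line is at (232,88).

```bash
python3 - <<'E'
from h import *
c=load("w3");W=cloud(c);V=W.reshape(-1,3);d=V[:,:2]-O;Q=np.c_[d@ex,d@ey,V[:,2]]
def ymin(P): 
    b=np.floor(P[:,0]/2); return np.median([P[b==k][:,1].min() for k in np.unique(b) if (b==k).sum()>3]).round(2)
k=(abs(Q[:,0])<25)&(Q[:,2]>43)&(Q[:,2]<48)&(Q[:,1]>-60); print("mouth y",ymin(Q[k]),"x",Q[k][:,0].min(),Q[k][:,0].max())
k=(abs(Q[:,0])<9)&(Q[:,2]>36)&(Q[:,2]<43)&(Q[:,1]<-55); print("cap y",ymin(Q[k]),np.median(Q[k][:,2]))
k=(abs(Q[:,0]+1)<4)&(Q[:,2]>30)&(Q[:,2]<43)&(Q[:,1]>-40);print("core x-window z",np.median(Q[k][:,2]))
# edge rows by image
g=cv2.cvtColor(c["image"],cv2.COLOR_BGR2GRAY).astype(float)
def prof(u0,u1,v0,v1): 
    p=g[v0:v1,u0:u1].mean(1); dd=np.gradient(p); return v0+np.argmax(abs(dd))
for u0,u1 in((262,285),(350,372)):
    v=prof(u0,u1,215,245); print("mouth edge row",v,inS(onplane(c,(u0+u1)/2,v,46)))
m=mask(c,(100,120,30),(125,255,255));v,u=np.nonzero(m);print("blue rows",v.min(),v.max(),inS(onplane(c,313,v.min(),40)),inS(onplane(c,313,v.max(),40)))
# rider: red mask and white line inside
m=mask(c,(0,120,60),(6,255,255))|mask(c,(172,120,60),(180,255,255));m[:, :200]=0;m[:,260:]=0;m[130:]=0
v,u=np.nonzero(m);print("red",u.min(),u.max(),v.min(),v.max(),inS(onplane(c,u.mean(),(v.min()+v.max())/2,49)))
sat=cv2.cvtColor(c["image"],cv2.COLOR_BGR2HSV)[...,1].astype(float)[v.min()+5:v.max()-4,u.min()+6:u.max()-5].mean(1); w=sat.max()-sat; w[w<.4*w.max()]=0
vl=v.min()+5+(w*np.arange(len(w))).sum()/w.sum(); print("line row",vl,inS(onplane(c,u.mean(),vl,49)))
p=g[:,226:246].mean(1);print("tick rows (dark minima)",[(i,round(inS(onplane(c,236,i,46))[1],1),round(p[i])) for i in range(3,225) if p[i]==p[i-3:i+4].min() and p[i]<p[max(0,i-7):i+8].max()-12])
for n,rr in(("w2",(354,71,10,9)),):
    c2=load(n);print("w2 rider",inS(onplane(c2,358.15,75.4,49)))
E
```

```text
mouth y -45.1 x -24.9988318016141 22.30980022840111
cap y -90.2 40.02135424362088
core x-window z 39.58711485888411
mouth edge row 230 [-16.74130274 -44.53500503  46.        ]
mouth edge row 229 [ 17.32737011 -44.0111439   46.        ]
blue rows 289 317 [ -1.22262239 -74.62120805  40.        ] [ -1.16702113 -88.98339057  40.        ]
red 216 246 73 102 [-28.87146692   7.75376621  49.        ]
line row 87.92505633495675 [-28.88103035   7.6201558   49.        ]
tick rows (dark minima) [(8, np.float64(31.8), 93), (26, np.float64(26.7), 136), (43, np.float64(21.7), 94), (59, np.float64(16.8), 147), (74, np.float64(12.2), 121), (83, np.float64(9.3), 121), (93, np.float64(6.1), 115), (101, np.float64(3.5), 116), (106, np.float64(1.8), 125), (121, np.float64(-3.3), 158), (135, np.float64(-8.1), 142), (150, np.float64(-13.5), 169), (163, np.float64(-18.2), 146), (177, np.float64(-23.4), 171), (190, np.float64(-28.4), 158)]
w2 rider [-30.30191014   6.76598919  49.        ]
```

```bash
python3 - <<'E'
from h import *
from workcell import *
R=yawR(.1025)
p=inS(read_state()["eef_pos"]); movel(S(p[0],p[1],p[2]-.8),max_speed=20)
open_gripper(); p=inS(read_state()["eef_pos"]); print(read_state()["time"],p)
movel(S(0,-71,60)); movel(S(.4,-71,200)); movel(S(.4,52,200),R); 
movel(S(.4,52,112)); wait(.15); s=read_state(); e=inS(s["eef_pos"])-[.4,52,112]; print(s["time"],e,s["ft_force"])
hit=movel(S(.4-e[0],52-e[1],104.5-e[2]),max_speed=60,guard=8); s=read_state(); print(hit,s["time"],inS(s["eef_pos"]))
c=camera("wrist"); np.savez("w4.npz",**c); cv2.imwrite("pics/w4.png",c["image"])
for n in("scene",): c=camera(n); np.savez("s4.npz",**c)
E
```

```text
19.1667 [ -0.47438313 -70.73029012  19.49131038]
22.5167 [ 0.53866811 -0.27891681  1.06395584] [ 0.43703817 -0.56118665  0.06810375]
False 22.8083 [ -0.36778898  52.40248573 103.07738488]
```

View pics/w4.png

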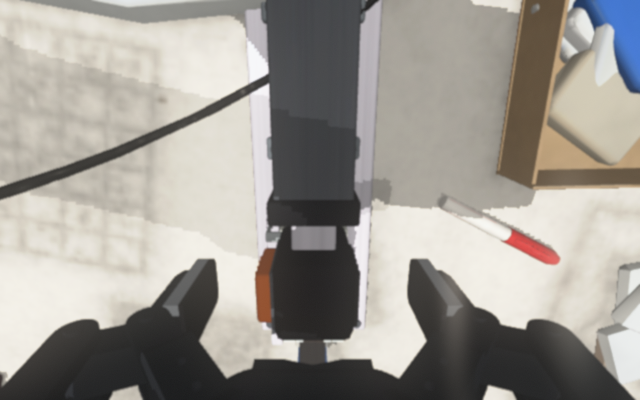

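The head sits between the open fingers (inner edges at columns 217 and 411) at columns 272–358. The orange button is at (264,285), and it is centred well for the pinch.

```bash
python3 - <<'E'
from h import *
from workcell import *
clamp(); wait(.2); s=read_state(); p0=inS(s["eef_pos"]); print(s["time"],s["finger_gap"],s["gripper_force"],p0,s["ft_force"])
f0=s["ft_force"]
if s["finger_gap"]<37:
    hit=movel(S(p0[0],p0[1]-12,p0[2]),max_speed=40,guard=25); s=read_state(); print(hit,s["time"],inS(s["eef_pos"])-p0,s["ft_force"]-f0,s["finger_gap"])
    if not hit:
        hit=movel(S(p0[0],p0[1]-44.1,p0[2]),max_speed=40,guard=25); wait(.3); s=read_state(); print(hit,s["time"],inS(s["eef_pos"])-p0,s["ft_force"]-f0,s["finger_gap"])
    c=camera("wrist"); np.savez("w5.npz",**c); cv2.imwrite("pics/w5.png",c["image"])
    c=camera("top"); np.savez("t5.npz",**c)
E
```

```text
23.6333 32.48849105951981 64.54256594181061 [  0.71747063  52.21522333 103.95434591] [5.11362271 0.28874942 4.60856644]
False 24.0833 [ 4.85822656e-02 -1.20099160e+01  6.81127479e-03] [-3.96061318  2.25108324 -0.75698676] 32.933714854269056
False 25.3333 [ 1.56922055e-01 -4.39931126e+01  1.69106549e-02] [-0.44026597  2.33698788 -2.6195002 ] 32.66204814655546
```

View pics/w5.png

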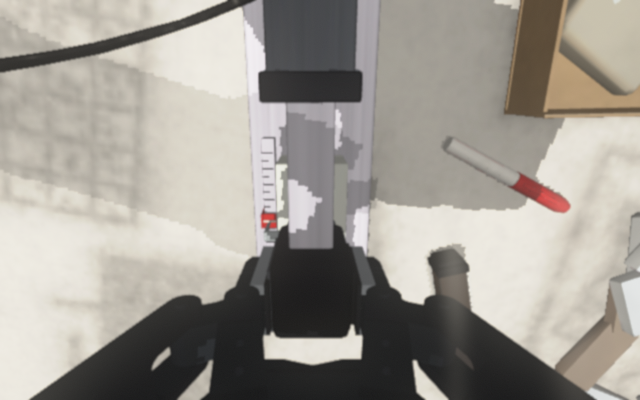

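The boom is out with its bar at (310,170). The rider is at (269,220), with the pointer just below it. I'll use the last picture to zoom in there and compute the heights of rider line and pointer.

```bash
python3 - <<'E'
from h import *
c=load("w5");I=c["image"][200:250,245:300]; A=cv2.resize(I,None,fx=10,fy=10,interpolation=cv2.INTER_CUBIC)
t=load("t5")["image"]; B=cv2.resize(t[192:222,325:355],(240,240),interpolation=cv2.INTER_CUBIC)
C=np.zeros((500,800,3),np.uint8);C[:,:550]=A;C[:240,555:795]=B;cv2.imwrite("pics/w5c.png",C)
m=mask(c,(0,120,50),(8,255,255))|mask(c,(172,120,50),(180,255,255));m[:,:245]=0;m[:,300:]=0
v,u=np.nonzero(m);print(u.min(),u.max(),v.min(),v.max())
for r in range(212,242): print(r,round(inS(onplane(c,269,r,49))[1],2),c["image"][r,262:278].mean(0).round(),round(float(np.nanmedian(cloud(c)[r,266:273,2])),1))
E
```

```text
261 275 213 227
212 13.86 [133. 131. 147.] 46.2
213 13.18 [ 95.  95. 141.] 45.6
214 12.49 [ 73.  76. 164.] 47.9
215 11.81 [ 69.  72. 182.] 48.2
216 11.12 [ 69.  73. 188.] 48.6
217 10.44 [ 69.  73. 188.] 48.5
218 9.75 [ 72.  76. 187.] 48.5
219 9.06 [ 90.  96. 183.] 48.8
220 8.36 [122. 130. 181.] 48.1
221 7.67 [138. 148. 183.] 49.1
222 6.98 [119. 127. 183.] 48.8
223 6.28 [ 90.  95. 179.] 52.6
224 5.58 [ 78.  82. 176.] 52.7
225 4.88 [ 77.  81. 175.] 49.0
226 4.18 [ 80.  83. 170.] 57.9
227 3.48 [ 96.  97. 160.] 57.5
228 2.78 [128. 127. 153.] 58.5
229 2.08 [152. 150. 156.] 58.1
230 1.37 [148. 146. 149.] 58.2
231 0.66 [132. 132. 132.] 73.3
232 -0.04 [130. 131. 130.] 74.2
233 -0.75 [138. 139. 138.] 74.8
234 -1.46 [143. 144. 143.] 74.3
235 -2.18 [148. 148. 147.] 73.9
236 -2.89 [151. 152. 150.] 74.9
237 -3.6 [151. 151. 150.] 74.6
238 -4.32 [150. 151. 149.] 74.1
239 -5.04 [153. 154. 152.] 74.4
240 -5.76 [150. 151. 150.] 74.3
241 -6.48 [142. 141. 142.] 73.8
```

View pics/w5c.png

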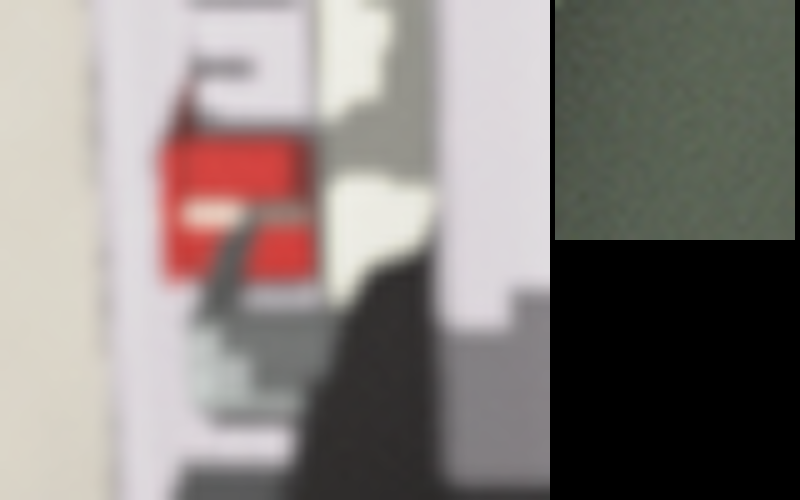

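The crop shows the pointer tip ending on the rider's white line (crop about (245,210), image row 221). Allowing for parallax the offset is under 1 mm. The rider hasn't moved: it reads y = 7.7 mm now and 7.6 mm before.

```bash
python3 -c "
from workcell import *
s=read_state();print(s['time'],s['finger_gap'],s['gripper_force']);print(finish_job())"
```

```text
25.4333 32.81846146301183 65.28257936239243
the job is handed in; nothing more can be done
None
```

The job is handed in at 25.4 s: the blue core is home against the stop, and the boom is held out about 44 mm with the button squeezed and its pointer within about 1 mm of the rider's line by the wrist camera.

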